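# Pull the red push-fit cap off the valve block

## Task

Take the blue cap puller by its orange grip, slide its fork, low and just clear of the block's top, under the flange of the red cap on the valve block until you feel the cap's neck press against the end of the slot, then pull straight up until the cap pops off. Carry the cap on the fork to the black mat, set it down there upright, draw the fork out, and let the puller stand upright by itself. Be gentle: do not ram or press hard on the block or the caps, do not touch the caps with the gripper, and leave the black caps and the other tools alone.

Things in the scene. Friction and masses are not known exactly. Their poses are not given: they have to be found in the camera images.
- puller: blue C-shaped cap puller, 0.25 kg, standing on its fork. Origin: under the grip, at the fork's underside; +x = way the fork points. Fork 7 mm thick, clamped under the spine at a setting that differs by up to 9 mm forward or back each time and is not measured; at mid setting the 25 mm wide slot ends at x = -11 mm (a homed cap's axis at the origin), flared tines reach x = +26 mm (48 mm wide), tail x = -58 mm.
- puller_grip (a point): centre of the puller's orange grip, 86 mm straight above the puller's origin; the grip is 24 mm along the puller's x, 20 mm along y, from 59 to 111 mm above the fork's underside. It stands on an arm (z 51 to 60 mm) joined to the fork by a spine at the back (x = -48 to -36 mm, foot to -52 mm). Axes as the puller's.
- red_cap: red push-fit button cap, 30 g, held on a stub by spring detents. Origin: centre of its underside, seated on the block's top; z up. Neck 22 mm across, 10 mm high (the gap under the flange), then a flange 34 mm across, z = 10 to 16 mm. About 10 to 15 N straight up pops it off (20 N is too much); free after rising 6 mm, clear of the stub after 10 mm. Neck bears at most 10 N sideways. On any port.
- black_cap_a: black cap, the same shape and fit as the red one, to stay seated. Origin: centre of its underside.
- black_cap_b: second black cap, the same shape and fit, to stay seated. Origin: centre of its underside.
- valve_block: aluminium valve block fixed to the bench, 100 mm (x) by 156 mm (y) by 45 mm high; origin: centre of its underside. Flat top; three port stubs (14 mm across, 9 mm high) on it at x = 0 and y = -52, 0, +52 mm, a cap on each. Its -x side, with brass fittings, looks to the robot; the fork best comes in along the block's +x.
- mat: black rubber mat fixed to the bench, 140 x 140 mm, 3 mm thick; origin: centre of its underside (top at z = 3 mm).
- tape_roll: roll of black insulating tape, 68 mm diameter, 19 mm high; a bystander; origin at the centre of its underside.
- screwdriver_a: red-handled screwdriver 220 mm long, lying; a bystander; origin at the centre of its underside.
- spanner_0: combination spanner 187 mm long, lying; a bystander; origin at the centre of its underside.
Things that resemble listed ones, but are neither listed nor needed, are in the scene too. Leave any pink look-alike of the puller alone.

How it is judged:
On the way, in this order (a step that is already met when the one before it is completed fails the run):
1. the fork is fully home under the red cap, which is still seated: the slot end touches the neck with at least 1 N, before the fork bears on the flange (contact force between puller and red_cap above 1 N and horizontal distance between red_cap and puller below 0.014 m and z of red_cap in the frame of puller between -0.0022 and 0.0015 m and z of red_cap in the frame of valve_block below 0.0462 m), for 0.1 s.
2. the red cap is off its stub and rides on the puller's fork (z of red_cap in the frame of valve_block above 0.058 m and horizontal distance between red_cap and puller below 0.024 m and contact force between red_cap and puller above 0.05 N and angle between red_cap's own z axis and vertical below 0.35 rad), for 0.2 s.
At the end, for the whole second after the job is handed in: The red cap rests upright (within 6 degrees) on the mat, its centre 15 mm or more inside the edges; the fork is clear of it (no touch, cap at least 35 mm from the point under the grip); the puller stands upright (within 7 degrees), at rest; both black caps are seated (x of red_cap in the frame of mat between -0.055 and 0.055 m and y of red_cap in the frame of mat between -0.055 and 0.055 m and height (world z) of red_cap below 0.006 m and angle between red_cap's own z axis and vertical below 0.1 rad and linear speed of each of red_cap, puller below 0.02 m/s and contact force between red_cap and puller below 0.05 N and horizontal distance between red_cap and puller above 0.035 m and height (world z) of puller below 0.008 m and angle between puller's own z axis and vertical below 0.12 rad and z of each of black_cap_a, black_cap_b in the frame of valve_block below 0.0465 m).
It fails at once if the gripper touches a cap (contact force between the fingers and red_cap above 0.3 N or contact force between the fingers and black_cap_a above 0.3 N or contact force between the fingers and black_cap_b above 0.3 N).
It fails at once if the puller loads the red cap with more than 20 N, or pushes its neck sideways with more than 10 N while the fork is low (before it bears on the flange) (contact force between puller and red_cap above 20 N or (contact force between puller and red_cap above 10 N and z of red_cap in the frame of puller above -0.0022 m and z of red_cap in the frame of valve_block below 0.0462 m)).
It fails at once if the valve block is pressed with more than 20 N by the puller or the gripper (contact force between any of puller, the fingers and valve_block above 20 N).
It fails at once if a black cap is disturbed (distance of any of black_cap_a, black_cap_b from where it was at the start of the episode above 0.003 m).
It fails at once if a bystander is pushed more than 20 mm (distance of any of tape_roll, screwdriver_a, spanner_0 from where it was at the start of the episode above 0.02 m).
It also fails if it takes over 64 s, if anything falls off the work surface, if the arm or the gripper's body presses on something with over 40 N, if the wrist force passes 120 N, or if a joint passes its speed limit or range.

## Robot

A 6-joint arm with a two-finger parallel gripper is mounted at the origin on a cart in front of the work surface, level with it; the furniture and walls round the work are solid. World frame = base frame: x ahead of the robot, y to its left, z up, the work surface at z = 0. Lengths are in m, angles in rad, forces in N, time in s.
With the tool pointing down it reaches from about 0.35 to 0.85 m from the base axis. Payload 8.1 kg.
Tool frame: the origin (TCP) lies at the centre of the arm's flange, where the gripper is bolted on; the fingertips stand 186 mm ahead of it and the grasp point (between the pads) lies 167 mm ahead of it; z points along the fingers, y is the line along which they close (so a half turn about z gives the same grasp; the last joint's range is limited). The gripper opens to 93 mm and grips with 3 to 60 N. Pads are 15 mm wide; open, the fingers measure 128 mm over their backs; the gripper's body (75 mm by 188 mm) begins 65 mm behind the grasp point.
Start: joints at [-1.393, 0.13, 1.488, -0, 1.523, -0.085], TCP at [0.156, -0.579, 0.405] pointing down, gripper open.
Joint ranges: [-2.96, 2.96], [-0.89, 2.26], [0.02, 2.5], [-1.34, 4.48], [0, 2.73], [-2.66, 2.66]. Speed limits (rad/s): [2.39, 2.39, 2.79, 3.14, 3.14, 3.14].

## Interface

Orientations are given as a rotation vector (axis times angle).
In Python, from plant import read_state, read_camera, camera_params, robot gives the robot as it stands.
- The arm moves only by the tool carry_out, never from a script. Its argument "targets" is a list of rows, each an object of numbers: "hand": the opening in per cent of the stroke, from 0 (shut) to 100 (fully open); "x", "y", "z": the shift along the tool's x, y, z in m; "ax", "ay", "az": the turn, a rotation vector about the tool's x, y, z in rad. In form: [{"hand": .., "x": .., "y": .., "z": .., "ax": .., "ay": .., "az": ..}, ...]. A call has 1 to 8 rows; each row is the pose to reach, as a shift and turn from the pose commanded when the call began, along the tool's axes at that moment; what a row does not reach only later rows make up. A row lasts 1/8 s, in which the tool goes at most 62.5 mm and 10.7 degrees, less where a joint would pass 70% of its speed; a pose out of reach is approached as far as the arm can. A call with a gripper value outside its range is refused whole. The fingers move at their own pace and stop on an object; "newtons" is the grip in N (left out, the last holds). Time passes only in rows, so rows that repeat a pose let the fingers close. It gives the time, the measured TCP pose, the force, the opening and the grip force at its end, in the units of the state.
- read_state(): the state, without advancing time (a new reading comes with each control period).
- read_camera(name): name is "scene" or "side" or "wrist"; returns (picture, depth): 384x512x3 uint8, blue, green, red; 384x512 float32, m along the optical axis (not along the pixel's ray), 0 where there is no reading.
- camera_params(name): a dict with "fx", "fy", "cx", "cy" (pixels), "position" and "rotation" of the camera in the world. Camera axes: x right, y up, looking along -z (the intrinsics and any distortion apply to the point x, -y, -z); pixel columns grow to the right and rows downward; lengths in m; the calibration is good to about 2 mm. The wrist camera is an equidistant fisheye: a pixel r from the principal point sees the ray r / f radians off the axis. A picture is of the moment at which its call begins: read the wrist's pose just before it. camera_params takes no time and is no camera call; for the wrist camera it gives the pose at the moment of the call.
- robot.close_job(): hands the job in; it is judged then, once.
The state is a dict: "t": time; "q": joint angles; "dq": joint speeds; "joint_torque": joint torques, N m; "tool_pos": TCP position; "orientation": TCP orientation; "force": force on the tool from outside, world axes, zero at the start; "wrist_torque": the same for the moment, N m; "opening": finger opening in m; "gripper_force": force on a finger pad.
Only numpy, scipy, OpenCV 4.12 (cv2) and the standard library are available. Lean on these libraries where they do the work, as an engineer would, in place of code of your own. Each camera call takes 0.05 s, during which the arm holds its last target. There are 200 camera calls.

## Working session

There is one attempt and no reset: what is moved stays moved. The work goes in short steps, Python scripts to look and compute and a tool call to move; the robot and the scene stay as the last step left them, time stands still between calls to the robot, and variables do not carry over. Pictures are saved under pics/ and viewed, at most 11 in all, crops included, and the job is handed in when it is done.

Besides the shell and the picture viewer there is one more tool, called after ">>>" as a command line: name --argument value ..., lists and objects as JSON in quotes. carry_out: Moves the arm, as the interface text tells. Its arguments: {"type":"object","properties":{"targets":{"type":"array","items":{"type":"object","properties":{"hand":{"type":"number"},"x":{"type":"number"},"y":{"type":"number"},"z":{"type":"number"},"ax":{"type":"number"},"ay":{"type":"number"},"az":{"type":"number"}}}},"newtons":{"type":"number"}},"required":["targets"]}

```bash
mkdir -p pics; ls
cat > h.py <<'E'
import numpy as np, cv2
from plant import read_state, read_camera, camera_params, robot
def world(name, px, depth, P=None):
    P=P or camera_params(name); u,v=px
    x=(u-P['cx'])/P['fx']; y=(v-P['cy'])/P['fy']
    return np.array(P['position'])+np.array(P['rotation'])@np.array([x*depth,-y*depth,-depth])
def cloud(name, d, P=None):
    P=P or camera_params(name)
    v,u=np.mgrid[:d.shape[0],:d.shape[1]]
    c=np.stack([(u-P['cx'])/P['fx']*d,-(v-P['cy'])/P['fy']*d,-d],-1)
    return c@np.array(P['rotation']).T+np.array(P['position'])
E
python3 - <<'E'
from h import *
print(read_state())
for n in ['scene','side']:
    im,d=read_camera(n); P=camera_params(n); print(n,P)
    np.savez(f'{n}.npz',im=im,d=d)
    cv2.imwrite(f'pics/{n}0.png',im)
E
```

```text
pics
{'t': 0.0, 'q': array([-1.39343991e+00,  1.31176048e-01,  1.48929701e+00, -1.58983597e-05,
        1.52299636e+00, -8.53999680e-02]), 'dq': array([ 0.00022312,  0.00080115,  0.00115598, -0.00023484, -0.00064773,
        0.00112756]), 'joint_torque': array([-1.05027168e-03, -5.59857774e+01, -4.91758668e+01,  7.64900562e-02,
        3.55262915e-02, -1.63917980e-04]), 'tool_pos': array([ 0.15582334, -0.57917123,  0.4036685 ]), 'orientation': array([-3.11266126e+00, -4.11306164e-01,  1.60318219e-04]), 'force': array([-0.39401759,  0.80866   , -0.4681137 ]), 'wrist_torque': array([0.04045268, 0.00517653, 0.01596314]), 'gripper_force': 0.0, 'opening': 0.09313822087199786}
scene {'fx': 373.1072390554685, 'fy': 373.1072390554685, 'cx': 257.8691762472308, 'cy': 187.51744737006294, 'position': array([0.18551443, 0.69015296, 0.68227177]), 'rotation': array([ 0.29720158, -1.22161331, -2.44636857])}
side {'fx': 359.63285348549783, 'fy': 359.63285348549783, 'cx': 251.91134992920294, 'cy': 191.56281700229064, 'position': array([ 0.55744589, -0.83654364,  0.76551873]), 'rotation': array([0.86224727, 0.01890006, 0.03035299])}
```

```bash
sed -i "s/np.array(P\['rotation'\])/cv2.Rodrigues(np.array(P['rotation']))[0]/" h.py
python3 - <<'E'
from h import *
a=np.load('scene.npz')['im'];b=np.load('side.npz')['im']
cv2.imwrite('pics/scene1.png',cv2.resize(a,(768,576)));cv2.imwrite('pics/side1.png',cv2.resize(b,(768,576)))
E
```

```text
(no output)
```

View pics/scene1.png

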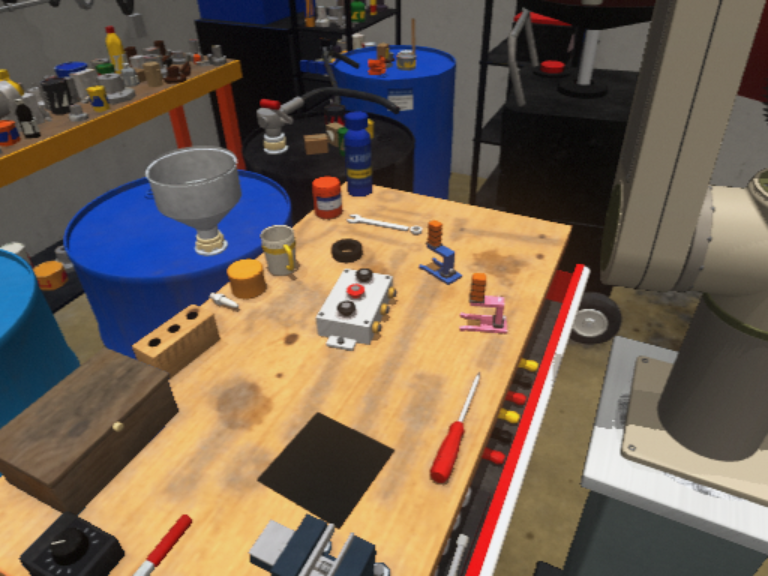

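View pics/side1.png

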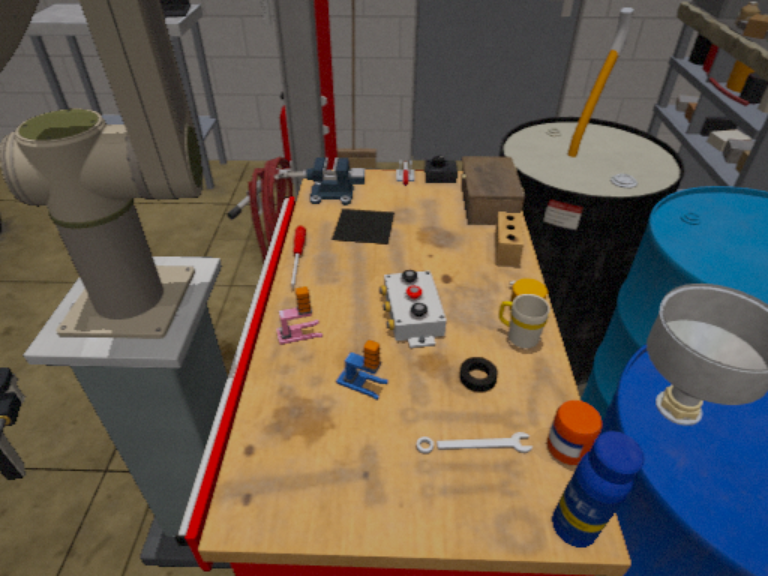

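Scene picture (768 px): blue puller with orange grip at (440,250), pink look-alike at (485,305), red cap at (356,291) on the middle port, mat at (327,467). In the side picture the blue puller is at (365,370), pink at (300,318), red cap at (414,292). The blue one fits the description. Next I measure and make the confirming crop.

Run:
```python
from h import *
for n,roi in [('scene',(270,130,320,200)),('side',(215,215,265,275))]:
    z=np.load(n+'.npz');im,d=z['im'],z['d'];W=cloud(n,d);hsv=cv2.cvtColor(im,cv2.COLOR_BGR2HSV)
    H,S,V=[hsv[...,i].astype(int) for i in range(3)]
    R=np.zeros(d.shape,bool);R[roi[1]:roi[3],roi[0]:roi[2]]=1
    ok=(d>0)
    blue=R&(H>100)&(H<125)&(S>100)&ok
    org=R&(H>4)&(H<16)&(S>190)&ok&(W[...,2]>.055)
    def s(name,m):
        p=W[m];print(n,name,len(p),'med',np.median(p,0).round(3),'lo',np.percentile(p,3,axis=0).round(3),'hi',np.percentile(p,97,axis=0).round(3))
    s('grip',org);s('blue',blue)
    f=W[blue&(W[...,2]<.016)];c,v=cv2.PCACompute(f[:,:2].astype(np.float32),None);print('fork c',c,'axes',v.round(3), len(f), 'minAR',cv2.minAreaRect(f[:,:2].astype(np.float32)))
    arm=W[blue&(W[...,2]>.045)&(W[...,2]<.065)]
    if len(arm)>8: print('arm',cv2.minAreaRect(arm[:,:2].astype(np.float32)))
    w=W
    inb=ok&(w[...,0]>.3)&(w[...,0]<.9)&(abs(w[...,1]+.05)<.5)
    top=inb&(abs(w[...,2]-.045)<.005)&(S<60)&(V>100)
    k,l,st,ce=cv2.connectedComponentsWithStats(top.astype(np.uint8));i=1+st[1:,4].argmax()
    p=w[l==i];print('block top',len(p),p[:,2].mean().round(4),cv2.minAreaRect(p[:,:2].astype(np.float32)))
    red=inb&((H<6)|(H>172))&(S>150)&(w[...,2]>.05)&(w[...,2]<.075);
    k,l,st,ce=cv2.connectedComponentsWithStats(red.astype(np.uint8))
    for i in range(1,k):
        if st[i,4]>15: q=w[l==i];print('red',ce[i].round(1),st[i,4],q.mean(0).round(3),q.max(0).round(3),q.min(0).round(3))
    blk=inb&(V<50)&(abs(w[...,2]-.003)<.012)
    k,l,st,ce=cv2.connectedComponentsWithStats(blk.astype(np.uint8));
    i=1+st[1:,4].argmax();p=w[l==i];print('mat',st[i,4],p.mean(0).round(3),cv2.minAreaRect(p[:,:2].astype(np.float32)))
    bc=inb&(V<70)&(w[...,2]>.052)&(w[...,2]<.07)
    k,l,st,ce=cv2.connectedComponentsWithStats(bc.astype(np.uint8))
    for i in range(1,k):
        if st[i,4]>15: q=w[l==i];print('blackcap',ce[i].round(1),st[i,4],q.mean(0).round(3))
    crop=im[roi[1]-20:roi[3]+20,roi[0]-70:roi[2]+20] if n=='scene' else im[180:280,180:310]
    cv2.imwrite(f'pics/c_{n}.png',cv2.resize(crop,None,fx=4,fy=4,interpolation=2))
a=cv2.imread('pics/c_scene.png');b=cv2.imread('pics/c_side.png')
h=400;f=[cv2.resize(i,(390,int(i.shape[0]*390/i.shape[1]))) for i in(a,b)];m=max(x.shape[0] for x in f)
cv2.imwrite('pics/crop.png',np.hstack([cv2.copyMakeBorder(x,0,m-x.shape[0],0,0,0) for x in f]))
```

```text
scene grip 179 med [ 0.513 -0.202  0.092] lo [ 0.383 -0.218  0.066] hi [ 0.531 -0.067  0.111]
scene blue 161 med [ 0.499 -0.199  0.006] lo [ 0.465 -1.814 -0.733] hi [ 1.092 -0.177  0.06 ]
fork c [[ 0.628792  -0.5502531]] axes [[-0.351  0.937]
 [ 0.937  0.351]] 106 minAR ((0.8081114292144775, -0.9983438849449158), (0.09437543153762817, 1.783339262008667), 20.489646911621094)
arm ((0.49671226739883423, -0.20155365765094757), (0.022309351712465286, 0.03614553064107895), 68.25481414794922)
block top 982 0.0437 ((0.5991134643554688, -0.014780819416046143), (0.09860368072986603, 0.16002359986305237), 9.911765098571777)
red [216.  128.3] 69 [ 0.836 -0.305  0.066] [ 0.87  -0.292  0.075] [ 0.81  -0.336  0.052]
red [236.7 193.7] 55 [ 0.596 -0.011  0.058] [0.613 0.002 0.063] [ 0.583 -0.027  0.05 ]
mat 3473 [0.475 0.305 0.002] ((0.4792586863040924, 0.2982405722141266), (0.13924404978752136, 0.13957639038562775), 83.93905639648438)
blackcap [242.4 183.4] 40 [ 0.604 -0.06   0.059]
blackcap [231.  205.4] 49 [0.586 0.04  0.058]
blackcap [127.6 210. ] 27 [0.82  0.171 0.061]
blackcap [115.6 218.7] 26 
[... 583 characters left out ...]
, (0.023837793618440628, 0.05678563192486763), 65.34088897705078)
block top 858 0.0443 ((0.596778392791748, -0.02003609389066696), (0.09919565171003342, 0.1559746116399765), 9.672085762023926)
red [275.6 194.7] 43 [ 0.597 -0.025  0.059] [ 0.611 -0.008  0.063] [ 0.584 -0.034  0.053]
mat 717 [0.479 0.289 0.002] ((0.479800283908844, 0.2910579442977905), (0.14203722774982452, 0.13404186069965363), 84.26746368408203)
blackcap [209.3 118.1] 37 [0.342 0.429 0.06 ]
blackcap [233.1 119. ] 56 [0.436 0.426 0.059]
blackcap [272.3 183.8] 39 [0.588 0.026 0.059]
blackcap [278.8 206.4] 48 [ 0.606 -0.076  0.059]
blackcap [247.2 245.6] 18 [ 0.521 -0.228  0.062]
blackcap [376.4 292.2] 49 [ 0.822 -0.354  0.057]
```

View pics/crop.png

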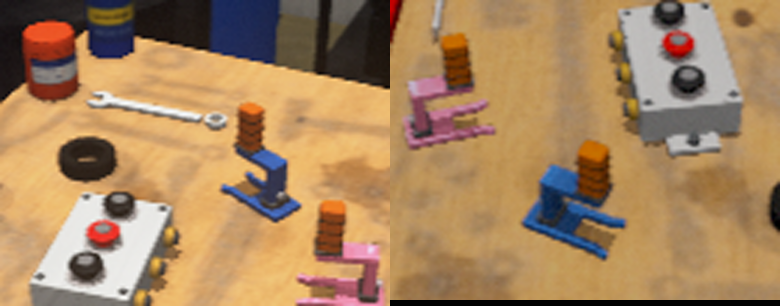

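The crop confirms it: the left panel shows the blue puller, its tines pointing left and down (away from the robot and towards -y), and the right panel shows it at (560,200). The pink one is separate. The red cap sits in the middle, with black caps on both sides.

Coarse estimates:
- **Grip:** about (0.523, -0.217), puller yaw about -25°
- **Block:** about (0.598, -0.017), yaw 9.8°
- **Mat:** about (0.479, 0.295)

Next I move to a hover above the puller.

```bash
cat >> h.py <<'E'
from scipy.spatial.transform import Rotation as Ro
def Rdown(yaw): # tool x at world yaw, z down
    c,s=np.cos(yaw),np.sin(yaw); return np.array([[c,s,0],[s,-c,0],[0,0,-1]])
def plan(pos,yaw):
    s=read_state();R=Ro.from_rotvec(s['orientation']).as_matrix()
    d=R.T@(np.array(pos)-s['tool_pos']);t=Ro.from_matrix(R.T@Rdown(yaw)).as_rotvec()
    print('t',round(s['t'],2),'pos',s['tool_pos'].round(4),'xyz',d.round(4),'turn',t.round(4),'yaw',np.degrees(np.arctan2(R[1,0],R[0,0])).round(2),'F',s['force'].round(2))
E
python3 - <<'E'
from h import *
plan((.523,-.217,.40),np.radians(-25))
P=camera_params('wrist');s=read_state();R=Ro.from_rotvec(s['orientation']).as_matrix()
print(P,R.T@(P['position']-s['tool_pos']),R.T@Ro.from_rotvec(P['rotation']).as_matrix())
E
```

```text
t 0.1 pos [ 0.1558 -0.5792  0.4038] xyz [ 0.4486 -0.2544  0.0043] turn [-1.700e-03  5.000e-04  6.991e-01] yaw 15.06 F [-0.04  0.57  0.21]
{'fx': 297.3186396354542, 'fy': 297.3186396354542, 'cx': 253.22416935982758, 'cy': 192.53083400942188, 'position': array([ 0.23488849, -0.55876012,  0.3843067 ]), 'rotation': array([-0.25226969,  0.19551844, -1.2986147 ])} [0.08163219 0.00083264 0.01948517] [[-1.02696141e-03  9.56179989e-01  2.92777688e-01]
 [ 9.99999440e-01  1.05683084e-03  5.61529629e-05]
 [-2.55724150e-04  2.92777582e-01 -9.56180538e-01]]
```

>>> carry_out --targets '[{"x": 0.056,"y": -0.032,"az": 0.1},{"x": 0.112,"y": -0.064,"az": 0.25},{"x": 0.168,"y": -0.095,"az": 0.4},{"x": 0.224,"y": -0.127,"az": 0.55},{"x": 0.28,"y": -0.159,"az": 0.7},{"x": 0.336,"y": -0.191,"az": 0.7},{"x": 0.392,"y": -0.222,"az": 0.7},{"x": 0.4486,"y": -0.2544,"z": 0.004,"ax": -0.0017,"ay": 0.0005,"az": 0.7}]'

```text
schema error: expected keys hand, x, y, z, ax, ay, az
```

>>> carry_out --targets '[{"x": 0},{"x": 0}]'

```text
schema error: expected keys hand, x, y, z, ax, ay, az
```

```bash
cat >> h.py <<'E'
def wray(u,v,P):
    a=np.stack([np.asarray(u,float)-P['cx'],np.asarray(v,float)-P['cy']],-1);r=np.linalg.norm(a,axis=-1);th=r/P['fx']
    k=np.where(r>1e-9,np.sin(th)/np.maximum(r,1e-9),0)
    c=np.stack([a[...,0]*k,-a[...,1]*k,-np.cos(th)],-1)
    return c@Ro.from_rotvec(P['rotation']).as_matrix().T
def wplane(u,v,P,z):
    w=wray(u,v,P);p=np.array(P['position']);return p+w*((z-p[2])/w[...,2])[...,None]
def wcloud(d,P):
    v,u=np.mgrid[:d.shape[0],:d.shape[1]];w=wray(u,v,P);f=-Ro.from_rotvec(P['rotation']).as_matrix()[:,2]
    return np.array(P['position'])+w*(d/(w@f))[...,None]
def wshot(name):
    P=camera_params('wrist');im,d=read_camera('wrist');np.savez(name+'.npz',im=im,d=d,**P)
    cv2.imwrite(f'pics/{name}.png',cv2.resize(im,(768,576)));return im,d,P
E
python3 - <<'E'
from h import *
plan((.523,-.217,.40),np.radians(-25))
im,d,P=wshot('w1');print(P['position'])
E
```

```text
t 0.1 pos [ 0.1558 -0.5792  0.4038] xyz [ 0.4486 -0.2544  0.0043] turn [-1.700e-03  5.000e-04  6.991e-01] yaw 15.06 F [-0.04  0.57  0.21]
[ 0.23488849 -0.55876012  0.3843067 ]
```

View pics/w1.png

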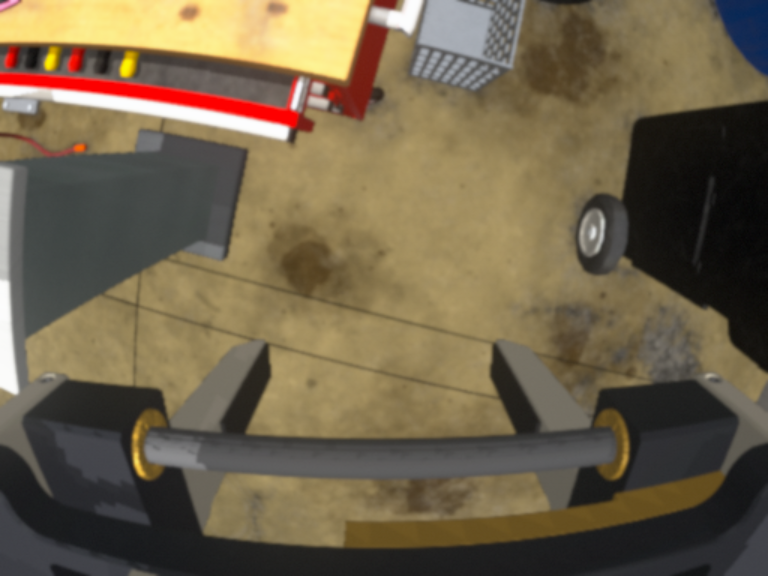

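The move was refused because all the keys are required. The picture shows the start view: floor, with the finger pads at (245,370) and (515,370). I'm resending with full keys.

>>> carry_out --targets '[{"hand": 100,"x": 0.056,"y": -0.032,"z": 0,"ax": 0,"ay": 0,"az": 0.1},{"hand": 100,"x": 0.112,"y": -0.064,"z": 0,"ax": 0,"ay": 0,"az": 0.25},{"hand": 100,"x": 0.168,"y": -0.095,"z": 0,"ax": 0,"ay": 0,"az": 0.4},{"hand": 100,"x": 0.224,"y": -0.127,"z": 0,"ax": 0,"ay": 0,"az": 0.55},{"hand": 100,"x": 0.28,"y": -0.159,"z": 0,"ax": 0,"ay": 0,"az": 0.7},{"hand": 100,"x": 0.336,"y": -0.191,"z": 0,"ax": 0,"ay": 0,"az": 0.7},{"hand": 100,"x": 0.392,"y": -0.222,"z": 0.002,"ax": 0,"ay": 0,"az": 0.7},{"hand": 100,"x": 0.4486,"y": -0.2544,"z": 0.004,"ax": -0.0017,"ay": 0.0005,"az": 0.7}]'

```text
t: 1.15
tool_pos: [0.5129, -0.2266, 0.4011]
orientation: [3.065, -0.681, 0.001]
force: [1.0, -0.2, 0.2]
opening: 0.0927
gripper_force: 0.0
```

>>> carry_out --targets '[{"hand": 100,"x": 0,"y": 0,"z": 0,"ax": 0,"ay": 0,"az": 0},{"hand": 100,"x": 0,"y": 0,"z": 0,"ax": 0,"ay": 0,"az": 0},{"hand": 100,"x": 0,"y": 0,"z": 0,"ax": 0,"ay": 0,"az": 0}]'

```text
t: 1.52
tool_pos: [0.5111, -0.2293, 0.4011]
orientation: [3.064, -0.683, 0.001]
force: [-1.3, -0.3, 0.8]
opening: 0.0931
gripper_force: 0.0
```

Run:
```python
from h import *
plan((.523,-.217,.40),np.radians(-25))
im,d,P=wshot('w2');print(P['position'])
```

```text
t 1.52 pos [ 0.5111 -0.2293  0.4011] xyz [ 0.0056 -0.0162  0.0011] turn [ 0.0017 -0.0007 -0.0025] yaw -25.14 F [-1.31 -0.28  0.79]
[ 0.58519464 -0.26480178  0.3816908 ]
```

View pics/w2.png

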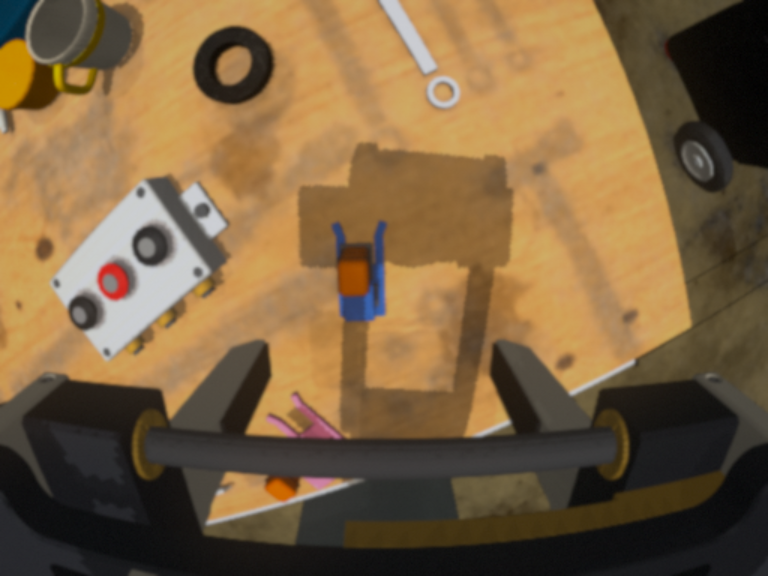

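The wrist view shows the blue puller at (360,272) with its tines pointing up the picture, nearly along tool x. The red cap is at (113,282), the black caps at (150,245) and (85,312), and the tape roll at (233,65). Next I measure the grip, fork, cap and block.

Run:
```python
from h import *
z=np.load('w2.npz');im,d=z['im'],z['d'];P={k:z[k] for k in('fx','cx','cy','position','rotation')}
hsv=cv2.cvtColor(im,cv2.COLOR_BGR2HSV);H,S,V=[hsv[...,i].astype(int) for i in range(3)];W=wcloud(d,P)
v,u=np.mgrid[:384,:512];R=(u>215)&(u<262)&(v>140)&(v<218)
org=R&(H<16)&(S>200)
print('orange n',org.sum(),'z range',np.percentile(W[org][:,2],[5,50,95]).round(3),'table z',np.median(W[(u>300)&(u<320)&(v>60)&(v<90)][:,2]))
top=org&(W[...,2]>.104); p=W[top];print('grip top',len(p),p.mean(0).round(4),cv2.minAreaRect(p[:,:2].astype(np.float32)))
q=wplane(u[top],v[top],P,.111);print('ray top',q.mean(0).round(4),cv2.minAreaRect(q[:,:2].astype(np.float32)))
blue=R&(H>100)&(H<128)&(S>110)
f=blue&(W[...,2]<.02);q=wplane(u[f],v[f],P,.007)
r=cv2.minAreaRect(q[:,:2].astype(np.float32));print('fork',f.sum(),r)
print('fork z',np.percentile(W[f][:,2],[5,50,95]).round(4))
g=np.radians(-25);X=np.array([np.cos(g),np.sin(g)]);Y=np.array([-X[1],X[0]])
c=p.mean(0)[:2]
a=(q[:,:2]-c)@X;b=(q[:,:2]-c)@Y
for lo in range(-66,36,6):
    m=(a*1000>=lo)&(a*1000<lo+6)
    if m.sum(): print(lo,m.sum(),(b[m].min()*1e3).round(1),(b[m].max()*1e3).round(1), 'gap-sides',(np.mean(b[m&(b<0)])*1e3).round(1),(np.mean(b[m&(b>0)])*1e3).round(1))
L=(u<160)&(v>110)&(v<245)
t=L&(S<50)&(V>110)&(abs(W[...,2]-.045)<.006);k,l,st,ce=cv2.connectedComponentsWithStats(t.astype(np.uint8));i=1+st[1:,4].argmax();m=l==i
q=wplane(u[m],v[m],P,.045);print('block',cv2.minAreaRect(q[:,:2].astype(np.float32)),np.median(W[m][:,2]))
for n,m in [('red',L&((H<6)|(H>172))&(S>150)),]:
    print(n,m.sum());p=W[m&(W[...,2]>.052)];print(p.mean(0).round(4),p.min(0).round(4),p.max(0).round(4))
```

```text
orange n 532 z range [0.085 0.111 0.113] table z -0.00014906152325006028
grip top 446 [ 0.5257 -0.2189  0.1133] ((0.5522633790969849, -0.23403796553611755), (0.01949376054108143, 0.08799733966588974), 59.43982696533203)
ray top [ 0.5252 -0.2185  0.111 ] ((0.527576744556427, -0.21959847211837769), (0.018823450431227684, 0.0291306022554636), 67.28500366210938)
fork 309 ((0.5047934651374817, -0.20792263746261597), (0.04087085649371147, 0.08089839667081833), 64.88782501220703)
fork z [0.0064 0.0075 0.0093]
-66 20 -19.3 17.0 gap-sides -15.8 17.0
-60 32 -19.3 18.1 gap-sides -16.4 17.1
-54 23 -19.3 18.0 gap-sides -17.5 17.3
-48 15 -19.3 -15.4 gap-sides -17.2 nan
-42 15 -18.0 -15.4 gap-sides -16.7 nan
-36 19 -18.0 -11.5 gap-sides -15.4 nan
-30 20 -18.1 -12.8 gap-sides -15.4 nan
-24 25 -18.1 -11.6 gap-sides -15.4 nan
-18 15 -18.1 -14.2 gap-sides -16.3 nan
-12 20 -18.1 -14.2 gap-sides -16.2 nan
-6 18 -18.1 19.2 gap-sides -15.9 19.2
0 30 -16.9 19.1 gap-sides -15.6 17.3
6 34 -18.2 21.4 gap-sides -16.2 18.3
12 23 -19.5 21.4 gap-sides -18.0 19.8
block ((0.5993792414665222, -0.019356079399585724), (0.09946141391992569, 0.15582804381847382), 9.227739334106445) 0.04540415377146351
red 254
[ 0.5995 -0.0239  0.0619] [ 0.5848 -0.2648  0.0568] [ 0.6149 -0.0049  0.3817]
  return _methods._mean(a, axis=axis, dtype=dtype,
  ret = ret.dtype.type(ret / rcount)
```

>>> carry_out --newtons 50 --targets '[{"hand": 100,"x": 0.0086,"y": -0.0156,"z": 0.02,"ax": 0.0017,"ay": -0.0007,"az": 0},{"hand": 100,"x": 0.0086,"y": -0.0156,"z": 0.06,"ax": 0.0017,"ay": -0.0007,"az": 0},{"hand": 100,"x": 0.0086,"y": -0.0156,"z": 0.1,"ax": 0.0017,"ay": -0.0007,"az": 0},{"hand": 100,"x": 0.0086,"y": -0.0156,"z": 0.13,"ax": 0.0017,"ay": -0.0007,"az": 0},{"hand": 100,"x": 0.0086,"y": -0.0156,"z": 0.146,"ax": 0.0017,"ay": -0.0007,"az": 0},{"hand": 60,"x": 0.0086,"y": -0.0156,"z": 0.146,"ax": 0.0017,"ay": -0.0007,"az": 0},{"hand": 45,"x": 0.0086,"y": -0.0156,"z": 0.146,"ax": 0.0017,"ay": -0.0007,"az": 0},{"hand": 45,"x": 0.0086,"y": -0.0156,"z": 0.146,"ax": 0.0017,"ay": -0.0007,"az": 0}]'

```text
t: 2.58
tool_pos: [0.5269, -0.2184, 0.2569]
orientation: [3.066, -0.681, 0.005]
force: [1.2, -0.3, -0.2]
opening: 0.0678
gripper_force: 0.0
```

Run:
```python
from h import *
plan((.5255,-.2188,.255),np.radians(-25.1))
im,d,P=wshot('w3')
```

```text
t 2.58 pos [ 0.5269 -0.2184  0.2569] xyz [-0.0011  0.001   0.0019] turn [-0.0002 -0.0032  0.0008] yaw -25.06 F [ 1.17 -0.33 -0.19]
```

View pics/w3.png

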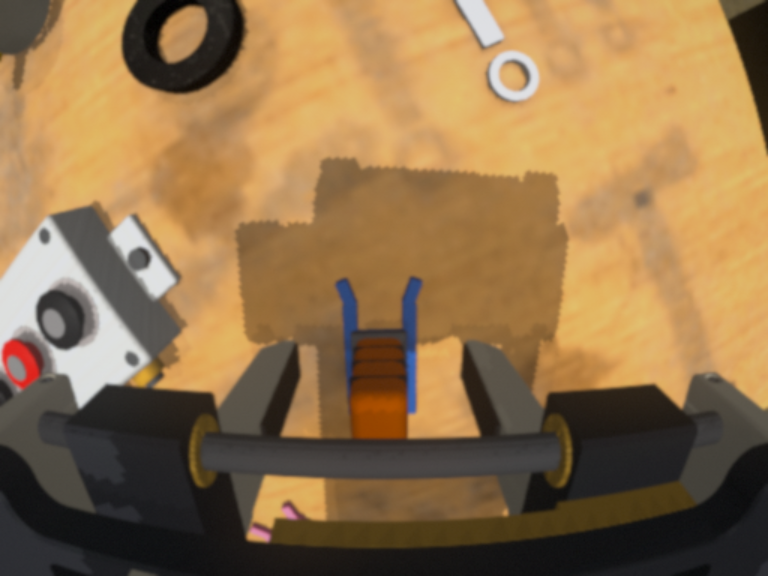

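The grip at (379,400) is centred between the pads at (290,370) and (468,370), and the tine tips are at (345,282) and (415,282). Closing now.

>>> carry_out --newtons 50 --targets '[{"hand": 30,"x": 0,"y": 0,"z": 0,"ax": 0,"ay": 0,"az": 0},{"hand": 20,"x": 0,"y": 0,"z": 0,"ax": 0,"ay": 0,"az": 0},{"hand": 10,"x": 0,"y": 0,"z": 0,"ax": 0,"ay": 0,"az": 0},{"hand": 0,"x": 0,"y": 0,"z": 0,"ax": 0,"ay": 0,"az": 0},{"hand": 0,"x": 0,"y": 0,"z": 0,"ax": 0,"ay": 0,"az": 0},{"hand": 0,"x": 0,"y": 0,"z": 0,"ax": 0,"ay": 0,"az": 0}]'

```text
t: 3.38
tool_pos: [0.5262, -0.218, 0.2551]
orientation: [-3.067, 0.681, -0.0]
force: [0.1, 0.7, -0.4]
opening: 0.0198
gripper_force: 49.8
```

Run:
```python
from h import *
a=[read_state() for _ in range(3)]
print([s['tool_pos'].round(5) for s in a])
plan((.5255,-.2188,.255),np.radians(-25.1));print(a[0]['gripper_force'],a[0]['opening'])
z=np.load('w3.npz');P={k:z[k] for k in('fx','cx','cy','position','rotation')}
t=np.array(a[0]['tool_pos'])[:2];g=np.radians(-25.06);X=np.array([np.cos(g),np.sin(g)]);Y=np.array([-X[1],X[0]])
for u,v in [(228.5,187.5),(278,187.5),(234,205),(274,205)]:
    p=wplane(u,v,P,.007)[:2]-t;print((p@X*1e3).round(1),(p@Y*1e3).round(1))
```

```text
[array([ 0.52623, -0.21804,  0.2551 ]), array([ 0.52623, -0.21804,  0.2551 ]), array([ 0.52623, -0.21804,  0.2551 ])]
t 3.38 pos [ 0.5262 -0.218   0.2551] xyz [-0.0003  0.001   0.0001] turn [-0.0003 -0.0002  0.0009] yaw -25.05 F [ 0.08  0.67 -0.39]
49.828712940216064 0.019779340331204716
17.5 19.3
17.5 -20.7
2.6 15.2
2.5 -17.8
```

>>> carry_out --targets '[{"hand": 0,"x": 0,"y": 0,"z": -0.02,"ax": 0,"ay": 0,"az": 0},{"hand": 0,"x": 0,"y": 0,"z": -0.06,"ax": 0,"ay": 0,"az": 0},{"hand": 0,"x": -0.012,"y": -0.03,"z": -0.08,"ax": 0,"ay": 0,"az": -0.1},{"hand": 0,"x": -0.03,"y": -0.08,"z": -0.08,"ax": 0,"ay": 0,"az": -0.25},{"hand": 0,"x": -0.05,"y": -0.13,"z": -0.08,"ax": 0,"ay": 0,"az": -0.4},{"hand": 0,"x": -0.063,"y": -0.165,"z": -0.08,"ax": 0,"ay": 0,"az": -0.54},{"hand": 0,"x": -0.0675,"y": -0.177,"z": -0.078,"ax": 0,"ay": 0,"az": -0.605},{"hand": 0,"x": -0.0675,"y": -0.177,"z": -0.075,"ax": 0,"ay": 0,"az": -0.605}]'

```text
t: 4.38
tool_pos: [0.5402, -0.0282, 0.3315]
orientation: [3.13, 0.265, 0.003]
force: [-1.0, -0.1, -2.1]
opening: 0.0199
gripper_force: 49.8
```

>>> carry_out --targets '[{"hand": 0,"x": 0,"y": 0,"z": 0,"ax": 0,"ay": 0,"az": 0},{"hand": 0,"x": 0,"y": 0,"z": 0,"ax": 0,"ay": 0,"az": 0}]'

```text
t: 4.62
tool_pos: [0.54, -0.03, 0.3305]
orientation: [3.131, 0.26, 0.001]
force: [0.5, -0.5, -3.1]
opening: 0.0195
gripper_force: 49.8
```

Run:
```python
from h import *
plan((.54,-.029,.33),np.radians(9.6))
im,d,P=wshot('w4')
```

```text
t 4.62 pos [ 0.54   -0.03    0.3305] xyz [ 0.0002 -0.001   0.0005] turn [ 0.0001 -0.0005 -0.0018] yaw 9.5 F [ 0.49 -0.48 -3.11]
```

View pics/w4.png

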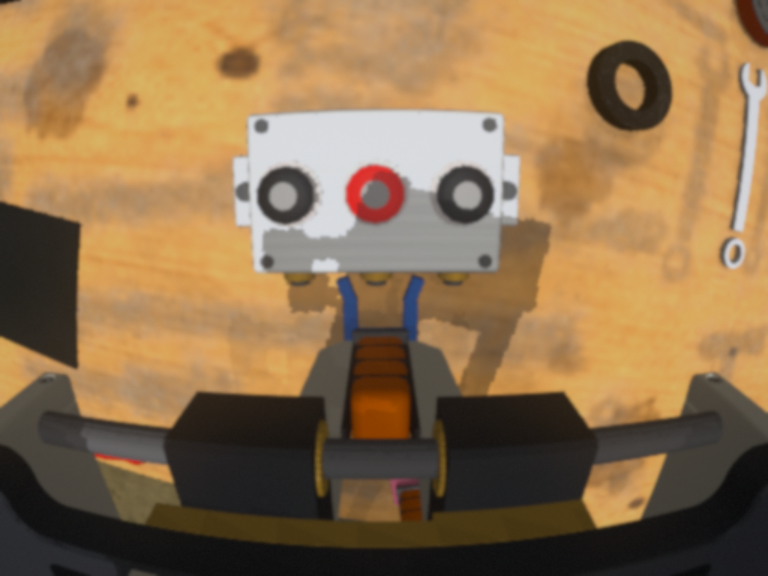

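The wrist view shows the fork tines at (347,285) and (415,285), just short of the block. The red cap is at (376,194), the black caps at (286,195) and (465,195), and the mat is at the left edge. Next I measure the alignment in the tool frame.

```bash
cat > m.py <<'E'
from h import *
def meas(f,zoff):
    z=np.load(f+'.npz');im=z['im'];P={k:z[k] for k in('fx','cx','cy','position','rotation')}
    s=read_state();R=Ro.from_rotvec(s['orientation']).as_matrix()
    T=lambda q:((q-s['tool_pos'])@R)[...,:2]*1e3
    hsv=cv2.cvtColor(im,cv2.COLOR_BGR2HSV);H,S,V=[hsv[...,i].astype(int) for i in range(3)]
    v,u=np.mgrid[:384,:512]
    def big(m):
        k,l,st,ce=cv2.connectedComponentsWithStats(m.astype(np.uint8));return l==1+st[1:,4].argmax()
    red=big(((H<7)|(H>172))&(S>120)&(v<190)&(u>150)&(u<350))
    c=max(cv2.findContours(red.astype(np.uint8),0,2)[0],key=len)[:,0]
    q=T(wplane(c[:,0],c[:,1],P,.061));(x,y),r=cv2.minEnclosingCircle(q.astype(np.float32));print('red tool mm',x,y,'r',r,cv2.fitEllipse(q.astype(np.float32)))
    blu=(H>100)&(H<128)&(S>110)&(v>150)&(v<262)&(u>200)&(u<310)
    q=T(wplane(u[blu],v[blu],P,.007+zoff))
    tip=np.percentile(q[:,0],99);print('tip x',tip,'n',len(q))
    for a in range(-12,24,4):
        m=(q[:,0]>a)&(q[:,0]<=a+4);b=q[m][:,1]
        if m.sum()>4: print(a,b.min().round(1),b[b<0].max().round(1) if (b<0).any() else None,b[b>0].min().round(1) if (b>0).any() else None,b.max().round(1))
    return im,P,T,s
E
python3 - <<'E'
from m import *
im,P,T,s=meas('w4',s_z:=read_state()['tool_pos'][2]-.2551)
hsv=cv2.cvtColor(im,cv2.COLOR_BGR2HSV);S=hsv[...,1];V=hsv[...,2]
v,u=np.mgrid[:384,:512]
m=((S<60)&(V>90)&(v<184)&(u>150)&(u<345)).astype(np.uint8)
m=cv2.morphologyEx(m,cv2.MORPH_OPEN,np.ones((9,9)))
c=max(cv2.findContours(m,0,2)[0],key=cv2.contourArea)[:,0]
q=T(wplane(c[:,0],c[:,1],P,.045));print('block',cv2.minAreaRect(q.astype(np.float32)))
g=cv2.cvtColor(im,6)
for n,a,z in [('L',170,.061),('R',290,.061)]:
    mm=(V<75)&(u>a)&(u<a+45)&(v>105)&(v<152);k,l,st,ce=cv2.connectedComponentsWithStats(mm.astype(np.uint8));i=1+st[1:,4].argmax()
    c=max(cv2.findContours((l==i).astype(np.uint8),0,2)[0],key=len)[:,0];q=T(wplane(c[:,0],c[:,1],P,z)).astype(np.float32);print(n,cv2.fitEllipse(q),cv2.minEnclosingCircle(q))
E
```

```text
red tool mm 60.81679153442383 -2.180312395095825 r 16.150320053100586 ((60.87612533569336, -2.1622636318206787), (31.38902473449707, 31.622068405151367), 162.89895629882812)
tip x 17.185197718364247 n 531
-12 -18.5 -12.6 14.7 19.7
-8 -18.4 -12.5 14.6 20.4
-4 -18.3 -12.5 14.6 20.4
0 -18.2 -13.2 14.5 20.3
4 -18.8 -13.1 14.4 20.1
8 -20.3 -13.9 15.2 21.6
12 -21.0 -15.4 16.7 22.4
16 -21.0 -16.9 18.3 22.3
block ((60.881446838378906, -2.0063323974609375), (98.89080047607422, 174.61798095703125), 0.010955329053103924)
L ((60.93351364135742, -52.946044921875), (29.958887100219727, 30.77257537841797), 165.2629852294922) ((60.943172454833984, -52.987327575683594), 15.6819429397583)
R ((60.611854553222656, 48.925025939941406), (30.376285552978516, 30.57177734375), 96.96747589111328) ((60.472389221191406, 48.89784622192383), 15.69450569152832)
```

>>> carry_out --targets '[{"hand": 0,"x": 0,"y": -0.003,"z": 0.008,"ax": 0,"ay": 0,"az": 0},{"hand": 0,"x": 0,"y": -0.003,"z": 0.018,"ax": 0,"ay": 0,"az": 0},{"hand": 0,"x": 0,"y": -0.003,"z": 0.024,"ax": 0,"ay": 0,"az": 0},{"hand": 0,"x": 0,"y": -0.003,"z": 0.0265,"ax": 0,"ay": 0,"az": 0},{"hand": 0,"x": 0,"y": -0.003,"z": 0.0275,"ax": 0,"ay": 0,"az": 0},{"hand": 0,"x": 0,"y": -0.003,"z": 0.028,"ax": 0,"ay": 0,"az": 0},{"hand": 0,"x": 0,"y": -0.003,"z": 0.028,"ax": 0,"ay": 0,"az": 0},{"hand": 0,"x": 0,"y": -0.003,"z": 0.028,"ax": 0,"ay": 0,"az": 0}]'

```text
t: 5.68
tool_pos: [0.5396, -0.0262, 0.3025]
orientation: [3.131, 0.263, 0.001]
force: [0.1, 0.2, -2.0]
opening: 0.0197
gripper_force: 49.8
```

Run:
```python
from m import *
plan((.54,-.029,.3011),np.radians(9.5))
im,d,P=wshot('w5')
meas('w5',read_state()['tool_pos'][2]-.2551)
plan((.54,-.029,.3011),np.radians(9.5))
```

```text
t 5.67 pos [ 0.5396 -0.0262  0.3025] xyz [-0.0001  0.0029  0.0014] turn [ 0.0001 -0.0008  0.002 ] yaw 9.61 F [ 0.06  0.16 -1.99]
red tool mm 60.63251876831055 1.9970073699951172 r 16.245243072509766 ((60.7093391418457, 1.8562227487564087), (31.421586990356445, 31.757732391357422), 120.31938171386719)
tip x 17.255985899152833 n 534
-12 -18.5 -12.6 14.7 19.7
-8 -18.4 -12.6 14.6 19.6
-4 -18.3 -13.3 14.6 19.5
0 -18.2 -13.2 14.5 19.5
4 -18.8 -13.1 14.4 20.1
8 -19.5 -13.9 15.2 21.6
12 -21.8 -15.4 16.7 23.1
16 -21.0 -16.9 18.3 22.3
t 5.72 pos [ 0.5396 -0.0262  0.3024] xyz [-0.      0.0029  0.0013] turn [ 0.     -0.0007  0.002 ] yaw 9.62 F [ 0.32  0.89 -1.41]
```

>>> carry_out --targets '[{"hand": 0,"x": 0.003,"y": 0.001,"z": 0.0006,"ax": 0,"ay": 0,"az": 0},{"hand": 0,"x": 0.008,"y": 0.001,"z": 0.0012,"ax": 0,"ay": 0,"az": 0},{"hand": 0,"x": 0.014,"y": 0.001,"z": 0.0012,"ax": 0,"ay": 0,"az": 0},{"hand": 0,"x": 0.018,"y": 0.001,"z": 0.0012,"ax": 0,"ay": 0,"az": 0},{"hand": 0,"x": 0.02,"y": 0.001,"z": 0.0012,"ax": 0,"ay": 0,"az": 0},{"hand": 0,"x": 0.02,"y": 0.001,"z": 0.0012,"ax": 0,"ay": 0,"az": 0},{"hand": 0,"x": 0.02,"y": 0.001,"z": 0.0012,"ax": 0,"ay": 0,"az": 0}]'

```text
t: 6.6
tool_pos: [0.5593, -0.0238, 0.301]
orientation: [-3.13, -0.263, -0.0]
force: [0.0, -0.2, -2.2]
opening: 0.0199
gripper_force: 49.8
```

```bash
cat >> m.py <<'E'
def heights(d,P,im):
    W=wcloud(d,P);hsv=cv2.cvtColor(im,cv2.COLOR_BGR2HSV);H,S,V=[hsv[...,i].astype(int) for i in range(3)];v,u=np.mgrid[:384,:512]
    s=read_state();R=Ro.from_rotvec(s['orientation']).as_matrix();L=(W-s['tool_pos'])@R*1e3
    b=cv2.erode(((H>100)&(H<128)&(S>110)).astype(np.uint8),np.ones((3,3)))>0
    f=b&(L[...,0]>-5)&(L[...,0]<18)&(abs(L[...,1])<26)&(abs(W[...,2]-.055)<.02)
    print('fork top z',f.sum(),np.median(W[f][:,2]).round(4),'by x',[np.median(W[f&(L[...,0]>a)&(L[...,0]<a+6)][:,2]).round(4) for a in(-4,2,8,13)])
    t=cv2.erode(((S<60)&(V>80)&(abs(W[...,2]-.045)<.006)).astype(np.uint8),np.ones((5,5)))>0
    print('block top z',t.sum(),np.median(W[t][:,2]).round(4))
E
python3 - <<'E'
from m import *
im,d,P=wshot('w6');z=read_state()['tool_pos'][2]
meas('w6',z-.2551);heights(d,P,im)
z=np.load('w5.npz')
plan((.54,-.029,.3011),np.radians(9.5))
E
```

```text
red tool mm 41.17852783203125 0.7896524667739868 r 16.161849975585938 ((41.21331787109375, 0.8642134666442871), (31.432708740234375, 31.543319702148438), 94.98668670654297)
tip x 17.22313709517914 n 535
-12 -18.5 -12.6 14.6 19.7
-8 -18.4 -12.6 14.6 19.6
-4 -18.3 -13.3 14.5 19.5
0 -18.2 -13.2 14.4 20.2
4 -18.8 -13.1 14.4 20.1
8 -20.3 -13.9 15.1 21.6
12 -21.9 -15.4 15.9 23.1
16 -21.0 -17.0 18.2 22.3
fork top z 250 0.0535 by x [np.float64(0.0535), np.float64(0.0534), np.float64(0.0535), np.float64(0.0535)]
block top z 12749 0.0456
t 6.65 pos [ 0.5593 -0.0238  0.301 ] xyz [-0.0199  0.0019 -0.0001] turn [-0.0001 -0.0003  0.002 ] yaw 9.61 F [-0.08  0.43 -2.76]
```

Clearance is 0.9 mm, the lateral offset is about 0 and the yaw is aligned. About 50 mm remains to home, so I slide in.

>>> carry_out --targets '[{"hand": 0,"x": 0.005,"y": 0,"z": 0,"ax": 0,"ay": 0,"az": 0},{"hand": 0,"x": 0.01,"y": 0,"z": 0,"ax": 0,"ay": 0,"az": 0},{"hand": 0,"x": 0.016,"y": 0,"z": 0,"ax": 0,"ay": 0,"az": 0},{"hand": 0,"x": 0.022,"y": 0,"z": 0,"ax": 0,"ay": 0,"az": 0},{"hand": 0,"x": 0.028,"y": 0,"z": 0,"ax": 0,"ay": 0,"az": 0},{"hand": 0,"x": 0.033,"y": 0,"z": 0,"ax": 0,"ay": 0,"az": 0},{"hand": 0,"x": 0.036,"y": 0,"z": 0,"ax": 0,"ay": 0,"az": 0},{"hand": 0,"x": 0.036,"y": 0,"z": 0,"ax": 0,"ay": 0,"az": 0}]'

```text
t: 7.65
tool_pos: [0.595, -0.0178, 0.301]
orientation: [-3.13, -0.263, -0.0]
force: [-1.1, -0.6, -2.1]
opening: 0.0197
gripper_force: 49.8
```

Run:
```python
from m import *
im,d,P=wshot('w7');z=read_state()['tool_pos'][2]
meas('w7',z-.2551);heights(d,P,im)
plan((.54,-.029,.3011),np.radians(9.5))
```

```text
red tool mm 17.20328712463379 1.044823169708252 r 11.215272903442383 ((1.6974143981933594, 1.0454893112182617), (35.019561767578125, 39.95935821533203), 88.05802154541016)
tip x 18.14269433471273 n 351
-12 -18.5 -13.5 14.7 19.7
-8 -18.4 -15.1 16.3 19.6
-4 -18.3 -16.6 18.7 20.3
0 -18.2 -17.3 19.4 20.2
4 -18.8 -17.2 19.3 20.1
8 -20.3 -15.5 16.8 21.6
12 -21.9 -15.4 16.7 23.1
16 -21.0 -17.0 17.5 22.3
fork top z 82 0.0537 by x [np.float64(0.0538), np.float64(0.0525), np.float64(0.0536), np.float64(0.0537)]
block top z 9801 0.0456
t 7.7 pos [ 0.5949 -0.0178  0.301 ] xyz [-0.056   0.0019 -0.0001] turn [-0.0001 -0.0003  0.0021] yaw 9.62 F [ 0.03  0.34 -3.09]
```

>>> carry_out --targets '[{"hand": 0,"x": 0.002,"y": 0,"z": 0,"ax": 0,"ay": 0,"az": 0},{"hand": 0,"x": 0.004,"y": 0,"z": 0,"ax": 0,"ay": 0,"az": 0},{"hand": 0,"x": 0.006,"y": 0,"z": 0,"ax": 0,"ay": 0,"az": 0},{"hand": 0,"x": 0.0075,"y": 0,"z": 0,"ax": 0,"ay": 0,"az": 0},{"hand": 0,"x": 0.009,"y": 0,"z": 0,"ax": 0,"ay": 0,"az": 0},{"hand": 0,"x": 0.01,"y": 0,"z": 0,"ax": 0,"ay": 0,"az": 0},{"hand": 0,"x": 0.0105,"y": 0,"z": 0,"ax": 0,"ay": 0,"az": 0},{"hand": 0,"x": 0.0105,"y": 0,"z": 0,"ax": 0,"ay": 0,"az": 0}]'

```text
t: 8.7
tool_pos: [0.6052, -0.016, 0.301]
orientation: [-3.13, -0.263, -0.001]
force: [-0.7, 0.1, -1.0]
opening: 0.0195
gripper_force: 49.8
```

>>> carry_out --targets '[{"hand": 0,"x": 0.0003,"y": 0,"z": 0,"ax": 0,"ay": 0,"az": 0},{"hand": 0,"x": 0.0006,"y": 0,"z": 0,"ax": 0,"ay": 0,"az": 0},{"hand": 0,"x": 0.001,"y": 0,"z": 0,"ax": 0,"ay": 0,"az": 0},{"hand": 0,"x": 0.001,"y": 0,"z": 0,"ax": 0,"ay": 0,"az": 0}]'

```text
t: 9.2
tool_pos: [0.6063, -0.0159, 0.3011]
orientation: [-3.13, -0.263, -0.001]
force: [0.8, -0.2, -1.8]
opening: 0.0193
gripper_force: 49.8
```

No contact yet after 11.5 mm; I continue in small steps.

>>> carry_out --targets '[{"hand": 0,"x": 0.0003,"y": 0,"z": 0,"ax": 0,"ay": 0,"az": 0},{"hand": 0,"x": 0.0006,"y": 0,"z": 0,"ax": 0,"ay": 0,"az": 0},{"hand": 0,"x": 0.001,"y": 0,"z": 0,"ax": 0,"ay": 0,"az": 0},{"hand": 0,"x": 0.001,"y": 0,"z": 0,"ax": 0,"ay": 0,"az": 0}]'

```text
t: 9.7
tool_pos: [0.6073, -0.0157, 0.3011]
orientation: [-3.13, -0.263, -0.001]
force: [-0.8, 0.7, -2.1]
opening: 0.0193
gripper_force: 49.8
```

>>> carry_out --targets '[{"hand": 0,"x": 0.0003,"y": 0,"z": 0,"ax": 0,"ay": 0,"az": 0},{"hand": 0,"x": 0.0006,"y": 0,"z": 0,"ax": 0,"ay": 0,"az": 0},{"hand": 0,"x": 0.0006,"y": 0,"z": 0,"ax": 0,"ay": 0,"az": 0}]'

```text
t: 10.07
tool_pos: [0.6078, -0.0156, 0.3011]
orientation: [-3.13, -0.263, -0.001]
force: [-0.2, 0.4, -1.7]
opening: 0.0199
gripper_force: 49.8
```

>>> carry_out --targets '[{"hand": 0,"x": 0.0003,"y": 0,"z": 0,"ax": 0,"ay": 0,"az": 0},{"hand": 0,"x": 0.0005,"y": 0,"z": 0,"ax": 0,"ay": 0,"az": 0},{"hand": 0,"x": 0.0005,"y": 0,"z": 0,"ax": 0,"ay": 0,"az": 0}]'

```text
t: 10.45
tool_pos: [0.6083, -0.0155, 0.3011]
orientation: [-3.13, -0.263, -0.001]
force: [0.1, -0.4, -2.5]
opening: 0.0197
gripper_force: 49.8
```

>>> carry_out --targets '[{"hand": 0,"x": 0.0003,"y": 0,"z": 0,"ax": 0,"ay": 0,"az": 0},{"hand": 0,"x": 0.0005,"y": 0,"z": 0,"ax": 0,"ay": 0,"az": 0},{"hand": 0,"x": 0.0005,"y": 0,"z": 0,"ax": 0,"ay": 0,"az": 0}]'

```text
t: 10.82
tool_pos: [0.6086, -0.0155, 0.301]
orientation: [-3.13, -0.263, 0.0]
force: [-2.6, -0.9, -0.9]
opening: 0.0198
gripper_force: 49.8
```

```bash
cat >> h.py <<'E'
def favg(n=5):
    F=[]
    for _ in range(n): read_camera('side');F.append(read_state()['force'])
    F=np.array(F);print('F mean',F.mean(0).round(2),'sd',F.std(0).round(2));plan((.6,0,.3),np.radians(9.6))
E
python3 -c "
from h import *
favg()"
```

```text
F mean [-2.19 -0.49 -1.36] sd [0.56 0.32 0.47]
t 11.07 pos [ 0.6087 -0.0155  0.301 ] xyz [-0.006  -0.0167  0.001 ] turn [-0.0001  0.      0.0002] yaw 9.61 F [-3.08 -1.07 -0.9 ]
```

>>> carry_out --targets '[{"hand": 0,"x": 0.00015,"y": 0,"z": 0,"ax": 0,"ay": 0,"az": 0},{"hand": 0,"x": 0.00015,"y": 0,"z": 0,"ax": 0,"ay": 0,"az": 0},{"hand": 0,"x": 0.00015,"y": 0,"z": 0,"ax": 0,"ay": 0,"az": 0}]'

```text
t: 11.45
tool_pos: [0.6088, -0.0155, 0.3009]
orientation: [-3.13, -0.263, 0.0]
force: [-2.9, -1.2, -2.2]
opening: 0.0201
gripper_force: 49.8
```

```bash
python3 -c "
from h import *
favg(4)"
```

```text
F mean [-3.42 -0.92 -1.26] sd [0.28 0.58 0.47]
t 11.65 pos [ 0.6089 -0.0154  0.3009] xyz [-0.0062 -0.0167  0.0009] turn [-0.0001 -0.0002  0.0002] yaw 9.61 F [-2.96 -0.23 -1.77]
```

The fork is home, with about 3.5 N on the neck. Now I pull straight up slowly.

>>> carry_out --targets '[{"hand": 0,"x": 0,"y": 0,"z": -0.0005,"ax": 0,"ay": 0,"az": 0},{"hand": 0,"x": 0,"y": 0,"z": -0.001,"ax": 0,"ay": 0,"az": 0},{"hand": 0,"x": 0,"y": 0,"z": -0.0015,"ax": 0,"ay": 0,"az": 0},{"hand": 0,"x": 0,"y": 0,"z": -0.0019,"ax": 0,"ay": 0,"az": 0},{"hand": 0,"x": 0,"y": 0,"z": -0.0022,"ax": 0,"ay": 0,"az": 0},{"hand": 0,"x": 0,"y": 0,"z": -0.0025,"ax": 0,"ay": 0,"az": 0},{"hand": 0,"x": 0,"y": 0,"z": -0.0025,"ax": 0,"ay": 0,"az": 0}]'

```text
t: 12.52
tool_pos: [0.6089, -0.0154, 0.3033]
orientation: [-3.13, -0.263, -0.0]
force: [-1.8, -0.2, -6.0]
opening: 0.0196
gripper_force: 49.8
```

>>> carry_out --targets '[{"hand": 0,"x": 0,"y": 0,"z": -0.0003,"ax": 0,"ay": 0,"az": 0},{"hand": 0,"x": 0,"y": 0,"z": -0.0006,"ax": 0,"ay": 0,"az": 0},{"hand": 0,"x": 0,"y": 0,"z": -0.0006,"ax": 0,"ay": 0,"az": 0}]'

```text
t: 12.9
tool_pos: [0.6088, -0.0154, 0.3038]
orientation: [-3.13, -0.263, 0.0]
force: [-1.2, -0.2, -9.6]
opening: 0.0199
gripper_force: 49.8
```

>>> carry_out --targets '[{"hand": 0,"x": 0,"y": 0,"z": -0.0002,"ax": 0,"ay": 0,"az": 0},{"hand": 0,"x": 0,"y": 0,"z": -0.0004,"ax": 0,"ay": 0,"az": 0},{"hand": 0,"x": 0,"y": 0,"z": -0.0006,"ax": 0,"ay": 0,"az": 0},{"hand": 0,"x": 0,"y": 0,"z": -0.0006,"ax": 0,"ay": 0,"az": 0}]'

```text
t: 13.4
tool_pos: [0.6088, -0.0154, 0.3045]
orientation: [-3.13, -0.263, 0.0]
force: [-0.6, -0.3, -11.4]
opening: 0.0194
gripper_force: 49.8
```

>>> carry_out --targets '[{"hand": 0,"x": 0,"y": 0,"z": -0.0002,"ax": 0,"ay": 0,"az": 0},{"hand": 0,"x": 0,"y": 0,"z": -0.0004,"ax": 0,"ay": 0,"az": 0},{"hand": 0,"x": 0,"y": 0,"z": -0.0004,"ax": 0,"ay": 0,"az": 0}]'

```text
t: 13.78
tool_pos: [0.6089, -0.0154, 0.3055]
orientation: [-3.13, -0.263, -0.001]
force: [-2.2, -0.2, -8.0]
opening: 0.0197
gripper_force: 49.8
```

The load peaked and is falling; I continue upward gently.

>>> carry_out --targets '[{"hand": 0,"x": 0,"y": 0,"z": -0.0006,"ax": 0,"ay": 0,"az": 0},{"hand": 0,"x": 0,"y": 0,"z": -0.0012,"ax": 0,"ay": 0,"az": 0},{"hand": 0,"x": 0,"y": 0,"z": -0.002,"ax": 0,"ay": 0,"az": 0},{"hand": 0,"x": 0,"y": 0,"z": -0.003,"ax": 0,"ay": 0,"az": 0},{"hand": 0,"x": 0,"y": 0,"z": -0.004,"ax": 0,"ay": 0,"az": 0},{"hand": 0,"x": 0,"y": 0,"z": -0.005,"ax": 0,"ay": 0,"az": 0},{"hand": 0,"x": 0,"y": 0,"z": -0.006,"ax": 0,"ay": 0,"az": 0},{"hand": 0,"x": 0,"y": 0,"z": -0.007,"ax": 0,"ay": 0,"az": 0}]'

```text
t: 14.78
tool_pos: [0.6091, -0.0154, 0.3125]
orientation: [3.131, 0.263, 0.002]
force: [-0.5, 0.5, -2.1]
opening: 0.0199
gripper_force: 49.8
```

>>> carry_out --targets '[{"hand": 0,"x": 0,"y": 0,"z": -0.001,"ax": 0,"ay": 0,"az": 0},{"hand": 0,"x": 0,"y": 0,"z": -0.003,"ax": 0,"ay": 0,"az": 0},{"hand": 0,"x": 0,"y": 0,"z": -0.006,"ax": 0,"ay": 0,"az": 0},{"hand": 0,"x": 0,"y": 0,"z": -0.01,"ax": 0,"ay": 0,"az": 0},{"hand": 0,"x": 0,"y": 0,"z": -0.014,"ax": 0,"ay": 0,"az": 0},{"hand": 0,"x": 0,"y": 0,"z": -0.017,"ax": 0,"ay": 0,"az": 0},{"hand": 0,"x": 0,"y": 0,"z": -0.019,"ax": 0,"ay": 0,"az": 0},{"hand": 0,"x": 0,"y": 0,"z": -0.02,"ax": 0,"ay": 0,"az": 0}]'

```text
t: 15.78
tool_pos: [0.6089, -0.0154, 0.3323]
orientation: [-3.13, -0.263, -0.001]
force: [0.2, 0.3, -2.6]
opening: 0.0196
gripper_force: 49.8
```

Run:
```python
from h import *
wshot('w8');favg(3);wshot('w8')
```

```text
F mean [-0.04  0.52 -2.22] sd [0.24 0.4  0.36]
t 15.97 pos [ 0.6089 -0.0154  0.332 ] xyz [-0.0062 -0.0167  0.032 ] turn [-0.0001 -0.0002  0.0002] yaw 9.61 F [ 0.01  1.06 -1.75]
```

View pics/w8.png

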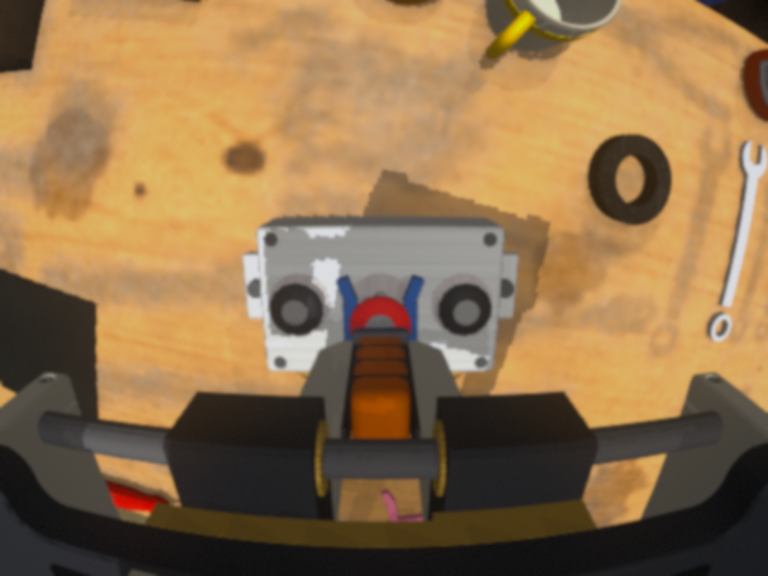

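The wrist view shows the red cap at (380,315) riding in the fork between the tines, with its stub bare and both black caps seated at (296,310) and (465,308). Force has returned to the tool weight. Next I carry it gently to the mat: translate, then turn.

>>> carry_out --targets '[{"hand": 0,"x": -0.001,"y": -0.003,"z": -0.006,"ax": 0,"ay": 0,"az": 0},{"hand": 0,"x": -0.003,"y": -0.01,"z": -0.014,"ax": 0,"ay": 0,"az": 0},{"hand": 0,"x": -0.006,"y": -0.022,"z": -0.022,"ax": 0,"ay": 0,"az": 0},{"hand": 0,"x": -0.01,"y": -0.038,"z": -0.027,"ax": 0,"ay": 0,"az": 0},{"hand": 0,"x": -0.015,"y": -0.058,"z": -0.03,"ax": 0,"ay": 0,"az": 0},{"hand": 0,"x": -0.021,"y": -0.081,"z": -0.03,"ax": 0,"ay": 0,"az": 0},{"hand": 0,"x": -0.028,"y": -0.107,"z": -0.03,"ax": 0,"ay": 0,"az": 0},{"hand": 0,"x": -0.0345,"y": -0.133,"z": -0.03,"ax": 0,"ay": 0,"az": 0}]'

```text
t: 17.02
tool_pos: [0.5515, 0.1118, 0.3617]
orientation: [-3.13, -0.264, 0.0]
force: [-1.0, 0.7, -2.9]
opening: 0.0198
gripper_force: 49.8
```

>>> carry_out --targets '[{"hand": 0,"x": -0.0065,"y": -0.026,"z": 0,"ax": 0,"ay": 0,"az": 0},{"hand": 0,"x": -0.013,"y": -0.052,"z": 0,"ax": 0,"ay": 0,"az": 0},{"hand": 0,"x": -0.0195,"y": -0.078,"z": 0,"ax": 0,"ay": 0,"az": 0},{"hand": 0,"x": -0.026,"y": -0.104,"z": 0,"ax": 0,"ay": 0,"az": 0},{"hand": 0,"x": -0.032,"y": -0.128,"z": 0,"ax": 0,"ay": 0,"az": 0},{"hand": 0,"x": -0.037,"y": -0.148,"z": 0,"ax": 0,"ay": 0,"az": 0},{"hand": 0,"x": -0.041,"y": -0.164,"z": 0,"ax": 0,"ay": 0,"az": 0},{"hand": 0,"x": -0.0442,"y": -0.1744,"z": 0,"ax": 0,"ay": 0,"az": 0}]'

```text
t: 18.02
tool_pos: [0.4791, 0.2756, 0.362]
orientation: [-3.13, -0.265, -0.0]
force: [0.1, -0.5, -3.4]
opening: 0.0201
gripper_force: 49.8
```

>>> carry_out --targets '[{"hand": 0,"x": 0,"y": 0,"z": 0,"ax": 0,"ay": 0,"az": -0.04},{"hand": 0,"x": 0,"y": 0,"z": 0,"ax": 0,"ay": 0,"az": -0.12},{"hand": 0,"x": 0,"y": 0,"z": 0,"ax": 0,"ay": 0,"az": -0.24},{"hand": 0,"x": 0,"y": 0,"z": 0,"ax": 0,"ay": 0,"az": -0.36},{"hand": 0,"x": 0,"y": 0,"z": 0,"ax": 0,"ay": 0,"az": -0.48},{"hand": 0,"x": 0,"y": 0,"z": 0,"ax": 0,"ay": 0,"az": -0.6},{"hand": 0,"x": 0,"y": 0,"z": 0,"ax": 0,"ay": 0,"az": -0.72},{"hand": 0,"x": 0,"y": 0,"z": 0,"ax": 0,"ay": 0,"az": -0.84}]'

```text
t: 19.02
tool_pos: [0.4799, 0.2745, 0.362]
orientation: [2.748, 1.522, 0.0]
force: [-0.6, -0.1, -2.7]
opening: 0.0197
gripper_force: 49.8
```

>>> carry_out --targets '[{"hand": 0,"x": 0,"y": 0,"z": 0,"ax": 0,"ay": 0,"az": -0.12},{"hand": 0,"x": 0,"y": 0,"z": 0.005,"ax": 0,"ay": 0,"az": -0.24},{"hand": 0,"x": 0,"y": 0,"z": 0.013,"ax": 0,"ay": 0,"az": -0.36},{"hand": 0,"x": 0,"y": 0,"z": 0.022,"ax": 0,"ay": 0,"az": -0.46},{"hand": 0,"x": 0,"y": 0,"z": 0.03,"ax": 0,"ay": 0,"az": -0.53},{"hand": 0,"x": 0,"y": 0,"z": 0.037,"ax": 0,"ay": 0,"az": -0.563},{"hand": 0,"x": 0,"y": 0,"z": 0.04,"ax": 0,"ay": 0,"az": -0.563},{"hand": 0,"x": 0,"y": 0,"z": 0.04,"ax": 0,"ay": 0,"az": -0.563}]'

```text
t: 20.02
tool_pos: [0.4799, 0.2745, 0.322]
orientation: [2.223, 2.22, 0.0]
force: [-0.6, -0.6, -2.1]
opening: 0.0196
gripper_force: 49.8
```

Run:
```python
from h import *
plan((.480,.2745,.2596),np.pi/2)
im,d,P=wshot('w9')
hsv=cv2.cvtColor(im,cv2.COLOR_BGR2HSV);H,S,V=[hsv[...,i].astype(int) for i in range(3)];v,u=np.mgrid[:384,:512]
W=wcloud(d,P)
m=(V<60)&(abs(W[...,2]-.003)<.008)&(d>0)
k,l,st,ce=cv2.connectedComponentsWithStats(m.astype(np.uint8));i=1+st[1:,4].argmax();q=W[l==i];print('mat part',len(q),np.percentile(q,[1,99],axis=0).round(3))
r=((H<7)|(H>172))&(S>120)&(v<230)&(u>200)&(u<310)&(d>0);print('red',r.sum(),W[r].mean(0).round(4),W[r].max(0).round(4))
```

```text
t 20.02 pos [0.4799 0.2745 0.322 ] xyz [0.     0.     0.0624] turn [ 0.0001  0.0001 -0.0011] yaw 89.94 F [-0.61 -0.62 -2.13]
mat part 7757 [[0.412 0.227 0.002]
 [0.541 0.327 0.005]]
red 596 [0.4795 0.2736 0.076 ] [0.4952 0.2842 0.1293]
```

View pics/w9.png

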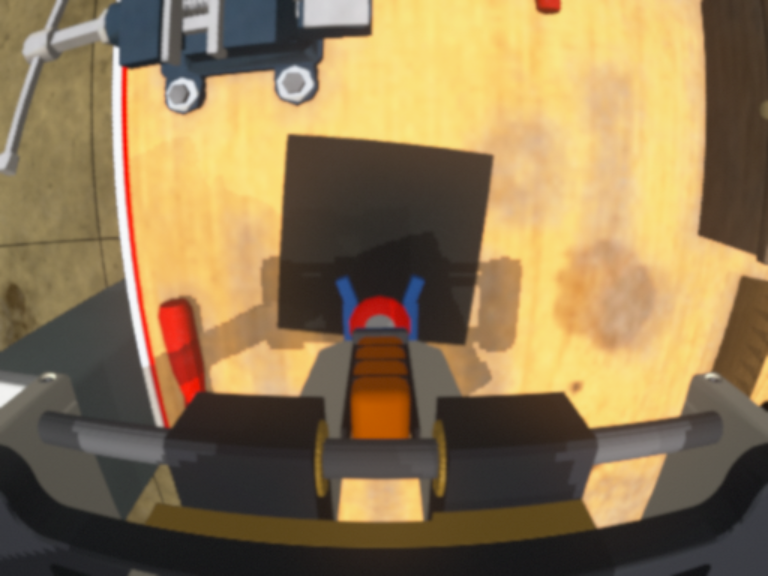

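The picture shows the cap at (380,313) in the fork, over the near part of the mat, whose corners are at (290,135), (492,155), (465,343) and (278,328). The screwdriver at (185,350) is clear. Lowering now.

>>> carry_out --targets '[{"hand": 0,"x": 0,"y": 0,"z": 0.006,"ax": 0,"ay": 0,"az": 0},{"hand": 0,"x": 0,"y": 0,"z": 0.016,"ax": 0,"ay": 0,"az": 0},{"hand": 0,"x": 0,"y": 0,"z": 0.027,"ax": 0,"ay": 0,"az": 0},{"hand": 0,"x": 0,"y": 0,"z": 0.038,"ax": 0,"ay": 0,"az": 0},{"hand": 0,"x": 0,"y": 0,"z": 0.047,"ax": 0,"ay": 0,"az": 0},{"hand": 0,"x": 0,"y": 0,"z": 0.053,"ax": 0,"ay": 0,"az": 0},{"hand": 0,"x": 0,"y": 0,"z": 0.057,"ax": 0,"ay": 0,"az": 0},{"hand": 0,"x": 0,"y": 0,"z": 0.0585,"ax": 0,"ay": 0,"az": 0}]'

```text
t: 21.08
tool_pos: [0.48, 0.2745, 0.2635]
orientation: [2.221, 2.221, 0.001]
force: [-0.4, -0.6, -1.3]
opening: 0.0198
gripper_force: 49.8
```

>>> carry_out --targets '[{"hand": 0,"x": 0,"y": 0,"z": 0.001,"ax": 0,"ay": 0,"az": 0},{"hand": 0,"x": 0,"y": 0,"z": 0.002,"ax": 0,"ay": 0,"az": 0},{"hand": 0,"x": 0,"y": 0,"z": 0.003,"ax": 0,"ay": 0,"az": 0},{"hand": 0,"x": 0,"y": 0,"z": 0.0039,"ax": 0,"ay": 0,"az": 0},{"hand": 0,"x": 0,"y": 0,"z": 0.0039,"ax": 0,"ay": 0,"az": 0},{"hand": 0,"x": 0,"y": 0,"z": 0.0039,"ax": 0,"ay": 0,"az": 0}]'

```text
t: 21.82
tool_pos: [0.4801, 0.2745, 0.2598]
orientation: [2.221, 2.221, 0.001]
force: [-0.1, -0.7, -2.1]
opening: 0.0198
gripper_force: 49.8
```

Run:
```python
from h import *
favg(3);plan((.480,.2745,.2596),np.pi/2)
im,d,P=wshot('w10');hsv=cv2.cvtColor(im,cv2.COLOR_BGR2HSV);H,S,V=[hsv[...,i].astype(int) for i in range(3)];v,u=np.mgrid[:384,:512]
W=wcloud(d,P)
b=(H>100)&(H<128)&(S>110)&(v>170)&(v<225)&(u>200)&(u<310)&(d>0);m=(V<60)&(abs(W[...,2]-.003)<.006)&(v<170)
r=((H<7)|(H>172))&(S>120)&(v<230)&(u>200)&(u<310)&(d>0)
print('fork',np.median(W[b],0).round(4),'mat z',np.median(W[m][:,2]).round(4),'red',np.median(W[r],0).round(4))
```

```text
F mean [-0.41  0.23 -1.98] sd [0.14 0.08 0.56]
t 21.98 pos [0.48   0.2746 0.2598] xyz [-0.2746  0.12   -0.0402] turn [ 3.0000e-04 -5.0000e-04  1.4033e+00] yaw 90.0 F [-0.44  0.33 -2.64]
t 21.98 pos [0.48   0.2746 0.2598] xyz [-0.0001 -0.      0.0002] turn [ 0.0005 -0.0002  0.0001] yaw 90.0 F [-0.44  0.33 -2.64]
fork [0.4926 0.2803 0.012 ] mat z 0.0036 red [0.48   0.2754 0.0187]
```

Fork clearance is about 1.4 mm and the cap rests on the mat. Drawing the fork out.

>>> carry_out --targets '[{"hand": 0,"x": -0.001,"y": 0,"z": 0,"ax": 0,"ay": 0,"az": 0},{"hand": 0,"x": -0.004,"y": 0,"z": 0,"ax": 0,"ay": 0,"az": 0},{"hand": 0,"x": -0.008,"y": 0,"z": 0,"ax": 0,"ay": 0,"az": 0},{"hand": 0,"x": -0.013,"y": 0,"z": 0,"ax": 0,"ay": 0,"az": 0},{"hand": 0,"x": -0.019,"y": 0,"z": 0,"ax": 0,"ay": 0,"az": 0},{"hand": 0,"x": -0.025,"y": 0,"z": 0,"ax": 0,"ay": 0,"az": 0},{"hand": 0,"x": -0.031,"y": 0,"z": 0,"ax": 0,"ay": 0,"az": 0},{"hand": 0,"x": -0.037,"y": 0,"z": 0,"ax": 0,"ay": 0,"az": 0}]'

```text
t: 23.02
tool_pos: [0.48, 0.2371, 0.2598]
orientation: [2.221, 2.221, 0.001]
force: [-0.0, 0.8, -2.9]
opening: 0.0197
gripper_force: 49.8
```

>>> carry_out --targets '[{"hand": 0,"x": -0.007,"y": 0,"z": 0,"ax": 0,"ay": 0,"az": 0},{"hand": 0,"x": -0.015,"y": 0,"z": 0,"ax": 0,"ay": 0,"az": 0},{"hand": 0,"x": -0.024,"y": 0,"z": 0,"ax": 0,"ay": 0,"az": 0},{"hand": 0,"x": -0.033,"y": 0,"z": 0,"ax": 0,"ay": 0,"az": 0},{"hand": 0,"x": -0.04,"y": 0,"z": 0,"ax": 0,"ay": 0,"az": 0},{"hand": 0,"x": -0.043,"y": 0,"z": 0,"ax": 0,"ay": 0,"az": 0},{"hand": 0,"x": -0.043,"y": 0,"z": 0,"ax": 0,"ay": 0,"az": 0},{"hand": 0,"x": -0.043,"y": 0,"z": 0,"ax": 0,"ay": 0,"az": 0}]'

```text
t: 24.02
tool_pos: [0.48, 0.1947, 0.2598]
orientation: [2.221, 2.221, 0.001]
force: [-0.3, -0.3, -3.1]
opening: 0.0198
gripper_force: 49.8
```

Run:
```python
from h import *
plan((.480,.1945,.2553),np.pi/2)
im,d,P=wshot('w10');hsv=cv2.cvtColor(im,cv2.COLOR_BGR2HSV);H,S,V=[hsv[...,i].astype(int) for i in range(3)];v,u=np.mgrid[:384,:512]
W=wcloud(d,P)
b=(H>100)&(H<128)&(S>110)&(v>150)&(v<225)&(u>200)&(u<310)&(d>0);m=(V<60)&(abs(W[...,2]-.003)<.005)&(v<190)
r=((H<7)|(H>172))&(S>120)&(v<190)&(u>200)&(u<310)&(d>0)
pc=lambda m:np.percentile(W[m],[2,50,98],axis=0).round(4).tolist()
print('fork',pc(b),'mat',pc(m),'red',pc(r))
```

```text
t 24.02 pos [0.48   0.1947 0.2598] xyz [-0.0002 -0.      0.0045] turn [ 0.0005 -0.0003  0.0001] yaw 90.01 F [-0.34 -0.3  -3.09]
fork [[0.4592, 0.1793, 0.0111], [0.4668, 0.1962, 0.0122], [0.5001, 0.2111, 0.0135]] mat [[0.426, 0.2836, 0.002], [0.4754, 0.3237, 0.0035], [0.5241, 0.3617, 0.005]] red [[0.4636, 0.2486, 0.0029], [0.48, 0.2661, 0.0185], [0.4973, 0.2822, 0.0207]]
```

View pics/w10.png

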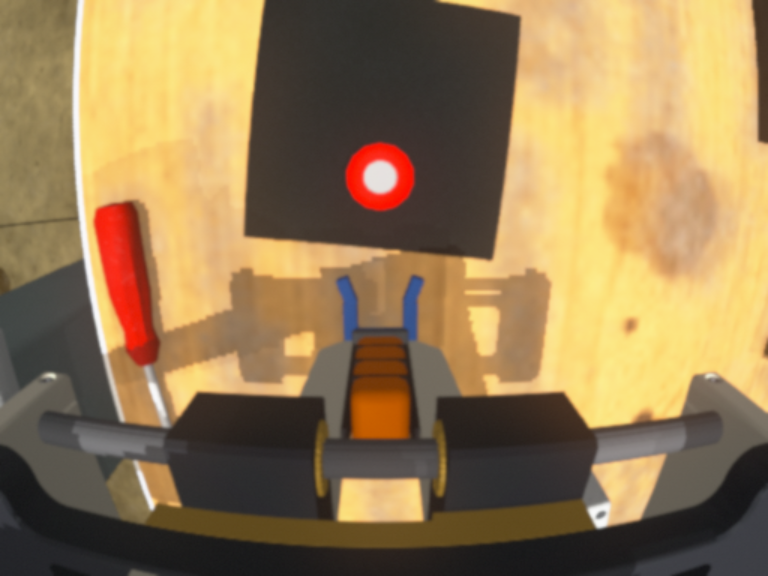

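The cap stands upright on the mat at (380,177), with its white top visible, and the tines at (347,282) and (415,282) are clear of the mat edge. Now I lower and release the puller.

>>> carry_out --targets '[{"hand": 0,"x": 0,"y": 0,"z": 0.002,"ax": 0,"ay": 0,"az": 0},{"hand": 0,"x": 0,"y": 0,"z": 0.0035,"ax": 0,"ay": 0,"az": 0},{"hand": 0,"x": 0,"y": 0,"z": 0.0045,"ax": 0,"ay": 0,"az": 0},{"hand": 0,"x": 0,"y": 0,"z": 0.0046,"ax": 0,"ay": 0,"az": 0},{"hand": 0,"x": 0,"y": 0,"z": 0.0046,"ax": 0,"ay": 0,"az": 0},{"hand": 0,"x": 0,"y": 0,"z": 0.0046,"ax": 0,"ay": 0,"az": 0}]'

```text
t: 24.82
tool_pos: [0.48, 0.1945, 0.2551]
orientation: [2.221, 2.221, 0.001]
force: [0.5, 0.3, -2.5]
opening: 0.0198
gripper_force: 49.8
```

>>> carry_out --newtons 10 --targets '[{"hand": 0,"x": 0,"y": 0,"z": 0,"ax": 0,"ay": 0,"az": 0},{"hand": 25,"x": 0,"y": 0,"z": 0,"ax": 0,"ay": 0,"az": 0},{"hand": 40,"x": 0,"y": 0,"z": 0,"ax": 0,"ay": 0,"az": 0},{"hand": 60,"x": 0,"y": 0,"z": 0,"ax": 0,"ay": 0,"az": 0},{"hand": 80,"x": 0,"y": 0,"z": 0,"ax": 0,"ay": 0,"az": 0},{"hand": 80,"x": 0,"y": 0,"z": 0,"ax": 0,"ay": 0,"az": 0},{"hand": 80,"x": 0,"y": 0,"z": 0,"ax": 0,"ay": 0,"az": 0}]'

```text
t: 25.7
tool_pos: [0.48, 0.1945, 0.2551]
orientation: [2.221, 2.221, 0.001]
force: [0.0, 0.7, 0.2]
opening: 0.0688
gripper_force: 0.0
```

>>> carry_out --targets '[{"hand": 80,"x": 0,"y": 0,"z": -0.01,"ax": 0,"ay": 0,"az": 0},{"hand": 80,"x": 0,"y": 0,"z": -0.03,"ax": 0,"ay": 0,"az": 0},{"hand": 80,"x": 0,"y": 0,"z": -0.06,"ax": 0,"ay": 0,"az": 0},{"hand": 80,"x": 0,"y": 0,"z": -0.09,"ax": 0,"ay": 0,"az": 0},{"hand": 80,"x": 0,"y": 0,"z": -0.12,"ax": 0,"ay": 0,"az": 0},{"hand": 80,"x": 0,"y": 0,"z": -0.14,"ax": 0,"ay": 0,"az": 0},{"hand": 80,"x": 0,"y": 0,"z": -0.15,"ax": 0,"ay": 0,"az": 0},{"hand": 80,"x": 0,"y": 0,"z": -0.15,"ax": 0,"ay": 0,"az": 0}]'

```text
t: 26.7
tool_pos: [0.4801, 0.1945, 0.4054]
orientation: [2.221, 2.221, 0.001]
force: [-0.9, -0.7, -1.1]
opening: 0.0745
gripper_force: 0.0
```

Run:
```python
from h import *
plan((.480,.1945,.4053),np.pi/2)
im,d,P=wshot('w11');im2,d2=read_camera('scene')
hsv=cv2.cvtColor(im,cv2.COLOR_BGR2HSV);H,S,V=[hsv[...,i].astype(int) for i in range(3)];v,u=np.mgrid[:384,:512];W=wcloud(d,P)
R=(u>190)&(u<310)&(v>120)&(v<240)&(d>0)
for n,m in [('blue',R&(H>100)&(H<128)&(S>110)),('orange',R&(H>7)&(H<16)&(S>200)&(W[...,2]>.1))]:
    if m.any(): print(n,np.percentile(W[m],[2,50,98],axis=0).round(4).tolist())
r=((H<5)|(H>172))&(S>120)&(v<190)&(u>200)&(u<310)&(d>0);print('red',np.percentile(W[r],[2,50,98],axis=0).round(4).tolist())
cv2.imwrite('pics/fin.png',np.hstack([cv2.resize(im,(400,300)),cv2.resize(im2[120:345,120:420],(400,300))]))
```

```text
t 26.7 pos [0.4801 0.1945 0.4054] xyz [-0.     -0.0001  0.0001] turn [ 0.001  -0.0003  0.    ] yaw 90.0 F [-0.86 -0.69 -1.12]
blue [[0.4608, 0.1309, 0.0061], [0.48, 0.158, 0.0083], [0.4986, 0.2078, 0.0617]]
orange [[0.4715, 0.182, 0.104], [0.4801, 0.193, 0.1112], [0.4879, 0.2022, 0.1129]]
red [[0.4626, 0.2475, 0.0023], [0.4801, 0.2659, 0.0183], [0.4967, 0.2823, 0.021]]
```

View pics/fin.png

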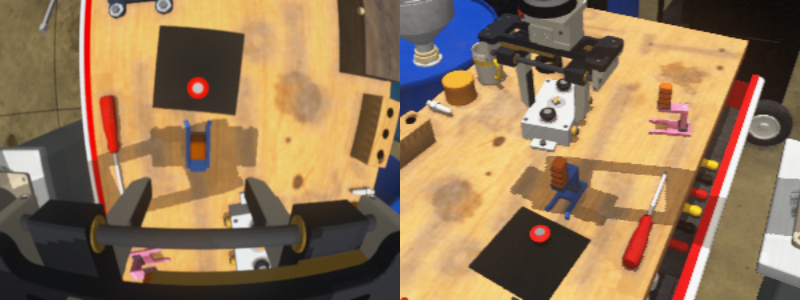

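The final view shows the cap upright on the mat (left panel, 197,87). The puller stands upright and free at (198,145), and both black caps are seated on the block (right panel, 565,85 and 547,113). Handing in.

```bash
python3 -c "
from plant import robot
print(robot.close_job())"
```

```text
the job is handed in; nothing more can be done
None
```

The job is handed in: the red cap was pulled off and stands upright on the mat, the puller stands free beside the mat, and both black caps are still seated; the hand-in call gave no verdict.

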